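# Clear the tin rack, load the finish tins and drop the bar

## Task

The plywood tin rack is to go out in the van on a fitting job, but wood offcuts have been dumped in it: first clear them all out into the low wooden offcut tray. Then, with the rack's steel bar still up, stand every tin of wood finish upright on the rack floor in one neat straight row, midway between the back board and the front edge, square to the rack and side by side no more than about a finger's width apart. When the row is complete, swing the bar down across the front by its black knob until it lies in its catch, and leave the other things on the bench where they are.

Things in the scene. Friction and masses are not known exactly. Their poses are not given: they have to be found in the camera images.
- rack: open-topped plywood rack, 300 mm long (y); it does not shift on the bench. Origin: under the middle of its floor, at bench level; x points to the back board, z up, y along the rack to its left end seen from the robot. Back board from x = 70 mm, 60 mm high; end walls 14 mm thick, 60 mm high, centred at y = +143 and -143 mm. No front wall: only the bar closes the front
- rack_floor (a point): middle of the rack's floor, on its top, 12 mm above the bench; the floor runs from x = -70 mm (front edge) to +70 mm (back board) and y = -136 to +136 mm (between the end walls) of the rack's axes. The tins' row belongs along this point's y line
- catch (a point): floor of the bar's catch, an upturned steel bracket on the front edge of the rack's left end wall: 29 mm above the bench, at rack x = -78, y = +143 mm; its front lip rises to 56 mm
- bar_pivot (a point): pivot of the bar on the front of the rack's right end wall, at rack x = -78, y = -143, z = 40 mm; the bar turns in the plane across the rack's front (axis along rack x)
- bar (a joint): flat steel drop bar, 4 mm thick, 20 mm high, 320 mm from pivot to tip. Angle in rad: 0 = level across the rack's front, lying in the catch (end stop); 1.57 = upright above the pivot; larger = leaning out beyond the right end (stop 2.3). It starts raised. The pivot is stiff: the bar stays at any angle where it is left; up to 3 N at the knob moves it
- bar_grip (a point): middle of the bar's black knob, the point to take hold of: a round peg 16 mm across that sticks out 60 mm to the front (rack -x) near the bar's free end. It lies 310 mm from the pivot axis, at rack x = -118 mm; with the bar in its catch at rack y = +167, z = 40 mm. The peg can turn between the fingers as the bar swings
- tray: offcut tray, an open wooden box fixed on the bench, outside 200 mm (x) x 280 mm (y) x 55 mm high, walls and floor about 6 mm. Origin: centre of the underside, at bench level; z up
- tin1: square metal tin of wood finish with paper labels on its four sides: body 56 x 56 mm and 78 mm high, black round screw cap (28 mm across) on top reaching 88 mm; about 0.3 kg. Origin: centre of the underside; z up along the tin, x and y square to its faces. All tins are alike. None at the start if this tin is absent
- tin2: square metal tin of wood finish with paper labels on its four sides: body 56 x 56 mm and 78 mm high, black round screw cap (28 mm across) on top reaching 88 mm; about 0.3 kg. Origin: centre of the underside; z up along the tin, x and y square to its faces. All tins are alike. None at the start if this tin is absent
- tin3: square metal tin of wood finish with paper labels on its four sides: body 56 x 56 mm and 78 mm high, black round screw cap (28 mm across) on top reaching 88 mm; about 0.3 kg. Origin: centre of the underside; z up along the tin, x and y square to its faces. All tins are alike. None at the start if this tin is absent
- tin4: square metal tin of wood finish with paper labels on its four sides: body 56 x 56 mm and 78 mm high, black round screw cap (28 mm across) on top reaching 88 mm; about 0.3 kg. Origin: centre of the underside; z up along the tin, x and y square to its faces. All tins are alike. None at the start if this tin is absent
- offcut1: sawn softwood offcut, a plain block 44 mm wide (its x), 80 mm long (its y) and 38 mm high; it starts lying on the rack floor, roughly lengthwise along the rack. Origin: centre of the underside. None at the start if this offcut is absent
- offcut2: sawn softwood offcut, a plain block 50 mm wide (its x), 70 mm long (its y) and 45 mm high; it starts lying on the rack floor, roughly lengthwise along the rack. Origin: centre of the underside. None at the start if this offcut is absent
- offcut3: sawn softwood offcut, a plain block 40 mm wide (its x), 76 mm long (its y) and 50 mm high; it starts lying on the rack floor, roughly lengthwise along the rack. Origin: centre of the underside. None at the start if this offcut is absent
- ear_defenders: blue ear defenders lying on the bench, about 180 x 175 mm, 75 mm high, to be left alone. Origin: on the bench between the two cups
- clamp: steel bar clamp with a wooden handle lying flat, 260 mm long (x), 85 mm wide (to -y), 30 mm high, to be left alone. Origin: under the middle of its bar
- tape: black tape measure standing on the bench, 66 x 34 x 62 mm, to be left alone. Origin: centre of its underside
There are look-alikes about, which are no part of the job. What is shaped like the offcut1 but purple is not meant.

How it is judged:
By the outcome, as a careful person would: the job done as asked, in the order asked, and still so for the second after the job is handed in, with the robot touching nothing.
Of tin1, tin2, tin3, tin4 only 3 to 4 are there at a start; the rules pass over those that are not, and their reading is None.
Of offcut1, offcut2, offcut3 only 2 to 3 are there at a start; the rules pass over those that are not, and their reading is None.
At some moment in a run one of tin1, tin2, tin3, tin4 may be knocked a few centimetres aside while the robot is not near it.
Once in a run the grip may slacken for a moment while it holds something.
It also fails if it takes over 210 s, if anything falls off the work surface, if the arm or the gripper's body presses on something with over 40 N, if the wrist force passes 120 N, or if a joint passes its speed limit or range.

## Robot

A 6-joint arm with a two-finger parallel gripper is mounted at the origin on the work surface. World frame = base frame: x ahead of the robot, y to its left, z up, the work surface at z = 0. Lengths are in mm, angles in rad, forces in N, time in s.
With the tool pointing down it reaches from about 275 to 725 mm from the base axis. Payload 5.6 kg.
Tool frame: the origin (TCP) lies at the very end of the fingers, on their centre line; the grasp point (between the pads) lies arm.hold_point_z behind it (arm.hold_point_z is the distance from the TCP to the grasp point, in mm); z points along the fingers, y is the line along which they close (so a half turn about z gives the same grasp; the last joint's range is limited). The gripper opens to 85 mm and grips with 20 to 120 N. Pads are 22 mm wide; open, the fingers measure 114 mm over their backs; the gripper's body (76 mm by 85 mm) begins 54 mm behind the grasp point. The pads swing forward as they close: fully open they stand 13 mm farther back than shut.
Start: joints at [-0.836, 0.255, 0.108, 0, -1.424, -0.285], TCP at [239.149, -495.278, 198.183] pointing down, gripper open.
Joint ranges: [-2.95, 2.95], [-1.21, 1.97], [-1.09, 1.5], [-2.87, 1.71], [-2.94, -0.07], [-3.05, 3.05]. Speed limits (rad/s): [2.57, 2.57, 3.14, 3.14, 3.14, 3.14].

## Interface

Orientations are given as a 3x3 rotation matrix whose columns are the frame's x, y, z axes.
In Python, from cell import arm, camera gives the robot as it stands. The module is installed in compiled form; this text tells all that it offers.
- The arm moves only by the tool jog_arm, never from a script. Its argument "rows" is a list of rows, each a list of 3 entries, a list of its own where there are three numbers: the shift along the tool's x, y, z scaled (see below), then the turn, a rotation vector about the tool's x, y, z scaled (see below), then the finger opening in mm, from 0 to 85.4. A call has 1 to 10 rows; each row shifts and turns the commanded pose from where the row before left it, along the tool's axes as they then stand; what a row does not reach is not made up. The controller multiplies each number of a shift by 150 mm and each number of a turn by 360 degrees. A row lasts 1/10 s, in which the tool goes at most 50 mm and 8.59 degrees, less where a joint would pass 70% of its speed; a pose out of reach is approached as far as the arm can. A call with a number of a shift or a turn outside -1 to 1 is refused whole. A call with a gripper value outside its range is refused whole. The fingers move at their own pace and stop on an object; "force" is the grip in N (left out, the last holds). Time passes only in rows, so rows that do not move let the fingers close. It gives the time, the measured TCP pose, the force, the opening and the grip force at its end, in the units of the state.
- arm.observe(): the state, without advancing time (a new reading comes with each control period).
- camera(name): name is "scene" or "top" or "wrist"; returns a dict with "img" (384x512x3 uint8, red, green, blue), "camera_matrix" (3x3 intrinsics, pixels), "origin" and "rotation" of the camera in the world. Camera axes: x right, y up, looking along -z (the intrinsics and any distortion apply to the point x, -y, -z); pixel columns grow to the right and rows downward; lengths in mm; the calibration is good to about 2 mm. A picture is of the moment at which its call begins. There is no depth.
- arm.close_job(): hands the job in; it is judged then, once.
The state is a dict: "time": time; "qpos": joint angles; "qd": joint speeds; "tau": joint torques, N m; "tool_pos": TCP position; "ee_rot": TCP orientation; "ft_force": force on the tool from outside, world axes, zero at the start; "moment": the same for the moment, N m; "gripper_width": finger opening in mm; "gripper_force": force on a finger pad.
Only numpy, scipy, OpenCV 4.12 (cv2) and the standard library are available. Lean on these libraries where they do the work, as an engineer would, in place of code of your own. Each camera call takes 0.05 s, during which the arm holds its last target. There are 200 camera calls.

## Working session

There is one attempt and no reset: what is moved stays moved. The work goes in short steps, Python scripts to look and compute and a tool call to move; the robot and the scene stay as the last step left them, time stands still between calls to the robot, and variables do not carry over. Pictures are saved under pics/ and viewed, at most 14 in all, crops included, and the job is handed in when it is done.

Besides the shell and the picture viewer there is one more tool, called after ">>>" by a JSON object that holds its "api" and its "payload". jog_arm: Moves the arm, as the interface text tells. Shifts and turns lie within -1 to 1; 1 stands for 150 mm of shift or 360 degrees of turn. Its arguments: {"type":"object","properties":{"rows":{"type":"array","items":{"type":"array"}},"force":{"type":"number"}},"required":["rows"]}

```bash
mkdir -p pics; ls; python3 - <<'E'
from cell import arm, camera
import cv2, numpy as np
for n in ["top","scene"]:
    c=camera(n); cv2.imwrite(f"pics/{n}0.png",cv2.resize(c["img"][:,:,::-1],(800,600),interpolation=cv2.INTER_CUBIC))
    print(n,c["camera_matrix"],c["origin"],c["rotation"],[k for k in c])
s=arm.observe();print(s,arm.hold_point_z)
E
```

```text
pics
top [[487.8748862    0.         257.77864094]
 [  0.         487.8748862  194.03452996]
 [  0.           0.           1.        ]] [ 291.95059419  -86.86405518 1586.63346698] [[ 6.10176117e-04  9.87512032e-01 -1.57542421e-01]
 [-9.99997477e-01  2.61981635e-04 -2.23092014e-03]
 [-2.16178726e-03  1.57543385e-01  9.87509700e-01]] ['img', 'camera_matrix', 'origin', 'rotation']
scene [[375.48556619   0.         252.44268234]
 [  0.         375.48556619 189.2557839 ]
 [  0.           0.           1.        ]] [1219.01321093 -212.78307717  717.81503142] [[ 0.20897763 -0.66375659  0.71816122]
 [ 0.97779825  0.15343208 -0.14272061]
 [-0.01545723  0.7320422   0.68108391]] ['img', 'camera_matrix', 'origin', 'rotation']
{'time': 0.1, 'qpos': array([-8.36365403e-01,  2.55659521e-01,  1.07155059e-01, -4.17501709e-04,
       -1.42390656e+00, -2.84625164e-01]), 'qd': array([ 1.54595391e-03, -3.85500708e-03,  4.10040737e-03,  2.23954376e-03,
       -2.73491504e-04, -5.51024106e-05]), 'tau': array([-3.61934290e-03, -3.87606311e+01,  2.38471931e+01,  5.37794888e+00,
       -3.82802915e-03, -1.43480321e-05]), 'tool_pos': array([ 238.98019317, -494.81970597,  197.41028461]), 'ee_rot': array([[-9.00558263e-01, -4.34734648e-01, -7.75568352e-04],
       [-4.34735336e-01,  9.00557056e-01,  1.47522200e-03],
       [ 5.71134360e-05,  1.66569033e-03, -9.99998611e-01]]), 'ft_force': array([ 0.39929976, -0.06101776,  0.39847252]), 'moment': array([-0.02702794,  0.05115316,  0.04659073]), 'gripper_force': 0.0, 'gripper_width': 85.40817197490576} 18.700000000000003
```

View pics/top0.png

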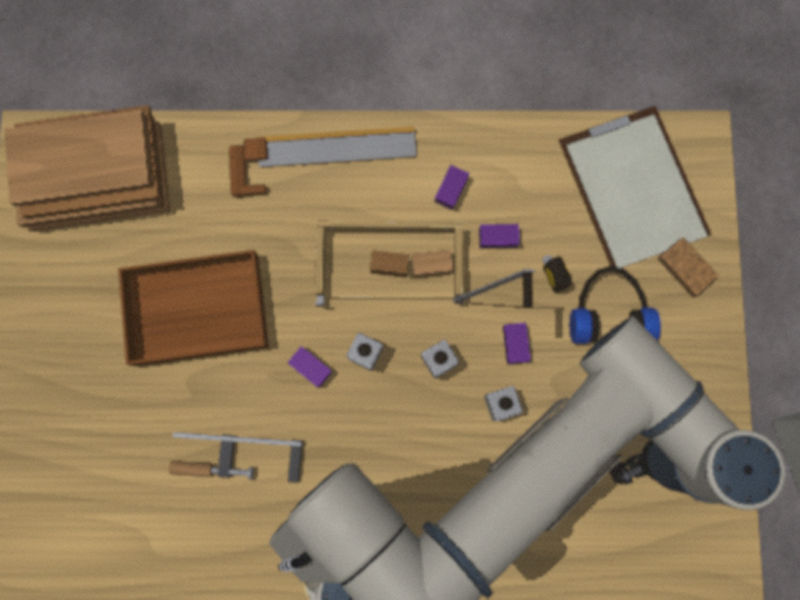

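View pics/scene0.png

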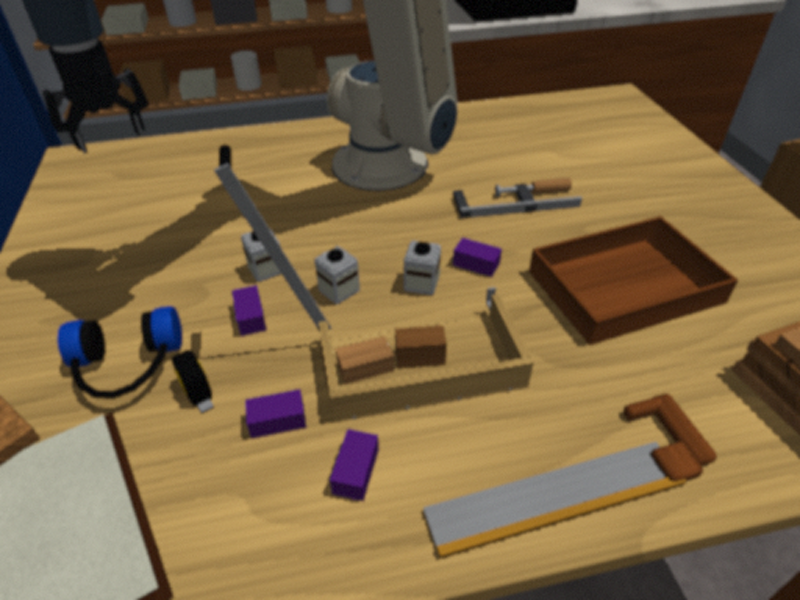

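```bash
cat > h.py <<'E'
import numpy as np, cv2
from cell import arm, camera
def ray(c,uv):
    K=c["camera_matrix"]; d=np.linalg.solve(K,[uv[0],uv[1],1.]); d=c["rotation"]@np.array([d[0],-d[1],-d[2]]); return d
def px2w(c,uv,z):
    d=ray(c,uv); o=np.array(c["origin"]); return o+d*(z-o[2])/d[2]
def w2px(c,p):
    q=c["rotation"].T@(np.array(p,float)-c["origin"]); q=c["camera_matrix"]@np.array([q[0],-q[1],-q[2]]); return q[:2]/q[2]
E
python3 - <<'E'
from h import *
c=camera("top")
im=c["img"][134:254,188:348,::-1]
cv2.imwrite("pics/crop1.png",cv2.resize(im,(800,600),interpolation=cv2.INTER_CUBIC))
E
```

```text
(no output)
```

View pics/crop1.png

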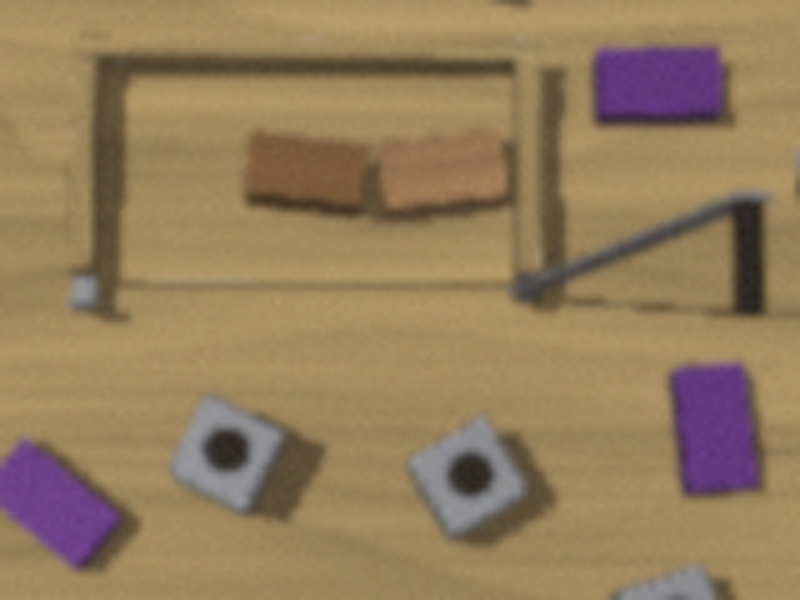

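>>> {"api": "jog_arm", "payload": {"rows": [[[0,0,0],[0,0,-0.0223],85],[[0,0,0],[0,0,-0.0223],85],[[0,0,0],[0,0,-0.0223],85],[[0,0,0],[0,0,-0.0223],85],[[0,0,0],[0,0,-0.0223],85],[[0,0,0],[0,0,-0.0223],85],[[0,0,0],[0,0,-0.0223],85],[[0,0,0],[0,0,-0.0223],85],[[0,0,0],[0,0,0],85]]}}

```text
time: 1.05
tool_pos: [239.1, -495.1, 197.8]
ee_rot: [[0.001, -1.0, -0.0], [-1.0, -0.001, 0.001], [-0.001, 0.0, -1.0]]
ft_force: [-0.1, -0.5, 0.4]
gripper_width: 85.0
gripper_force: 0.0
```

```bash
cat >> h.py <<'E'
def crop(c,p,z,s=5,o=(188,134)): return px2w(c,[(p[0]+.5)/s-.5+o[0],(p[1]+.5)/s-.5+o[1]],z).round(1)
E
python3 - <<'E'
from h import *
c=camera("top")
for n,p,z in [("floor front L",(125,287),12),("floor front R",(512,287),12),("Lwall inner top back",(99,60),60),("Lwall inner top front",(97,275),60),("R wall inner top back",(515,62),60),("R wall inner front",(517,280),60),("Rwall out back",(541,62),60),
 ("back inner top",(130,58),60),("back inner top R",(510,60),60),("off dark c",(308,170),45),("off light c",(443,170),40),
 ("tinA cap",(226,450),88),("tinB cap",(470,474),88),("knob far",(748,205),200),("knob near",(750,310),200),("knob near",(750,310),260)]: print(n,crop(c,p,z))
tc=(505*.64,403*.64);print("tinC",px2w(c,tc,88).round(1))
for p in [(120,270),(257,252),(270,345),(130,364)]: print("tray",px2w(c,(p[0]*.64,p[1]*.64),55).round(1))
c=camera("wrist"); cv2.imwrite("pics/wr0.png",c["img"][:,:,::-1]);print(c["origin"],c["rotation"].round(3),c["camera_matrix"])
E
```

```text
floor front L [553.2  64.5  12. ]
floor front R [ 553.2 -188.7   12. ]
Lwall inner top back [693.4  78.9  60. ]
Lwall inner top front [552.9  77.8  60. ]
R wall inner top back [ 692.1 -189.    60. ]
R wall inner front [ 549.8 -188.8   60. ]
Rwall out back [ 692.1 -205.7   60. ]
back inner top [694.7  59.   60. ]
back inner top R [ 693.4 -185.8   60. ]
off dark c [624.3 -55.6  45. ]
off light c [ 625.4 -143.    40. ]
tinA cap [438.8  -6.6  88. ]
tinB cap [ 424.  -156.8   88. ]
knob far [ 570.2 -313.7  200. ]
knob near [ 508.7 -313.3  200. ]
knob near [ 499.3 -303.5  260. ]
tinC [ 334.  -282.9   88. ]
tray [605.  496.5  55. ]
tray [642.9 216.6  55. ]
tray [450.8 184.5  55. ]
tray [412.3 465.   55. ]
[ 239.16830904 -578.4082034   372.40085835] [[-1.    -0.003 -0.001]
 [ 0.003 -0.947 -0.321]
 [-0.    -0.321  0.947]] [[315.20695474   0.         256.60867275]
 [  0.         315.20695474 190.85188814]
 [  0.           0.           1.        ]]
```

View pics/wr0.png

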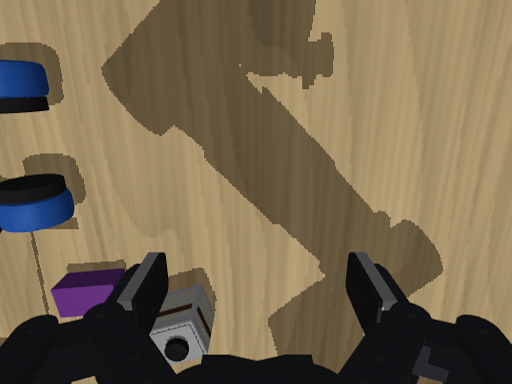

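>>> {"api": "jog_arm", "payload": {"rows": [[[-0.312,-0.076,-0.02],[0,0,0],85],[[-0.312,-0.076,-0.02],[0,0,0],85],[[-0.312,-0.076,-0.02],[0,0,0],85],[[-0.312,-0.076,-0.02],[0,0,0],85],[[-0.312,-0.076,-0.02],[0,0,0],85],[[-0.312,-0.076,-0.02],[0,0,0],85],[[-0.312,-0.076,-0.02],[0,0,0],85],[[-0.312,-0.076,-0.04],[0,0,0],85]]}}

```text
time: 1.95
tool_pos: [330.0, -119.1, 225.3]
ee_rot: [[-0.004, -1.0, 0.0], [-1.0, 0.004, 0.0], [-0.0, -0.0, -1.0]]
ft_force: [1.5, -0.5, 0.1]
gripper_width: 84.7
gripper_force: 0.0
```

>>> {"api": "jog_arm", "payload": {"rows": [[[0,-0.316,0],[0,0,0],85],[[0,-0.316,0],[0,0,0],85],[[0,-0.316,0],[0,0,0],85],[[0,-0.316,0],[0,0,0],85],[[0,0,0],[0,0,0],85],[[0,0,0],[0,0,0],85]]}}

```text
time: 2.55
tool_pos: [520.4, -120.8, 223.6]
ee_rot: [[-0.003, -1.0, -0.003], [-1.0, 0.003, -0.0], [0.0, 0.003, -1.0]]
ft_force: [-0.4, -0.7, -0.0]
gripper_width: 85.1
gripper_force: 0.0
```

```bash
python3 - <<'E'
from h import *
import pickle
c=camera("wrist"); pickle.dump(c,open("w1.pkl","wb"));cv2.imwrite("pics/wr1.png",cv2.resize(c["img"][:,:,::-1],(800,600),interpolation=cv2.INTER_CUBIC));print(c["origin"])
c=camera("scene");cv2.imwrite("pics/sc1.png",c["img"][:,:,::-1])
E
```

```text
[ 521.02668993 -203.9846545   398.19016866]
```

View pics/wr1.png

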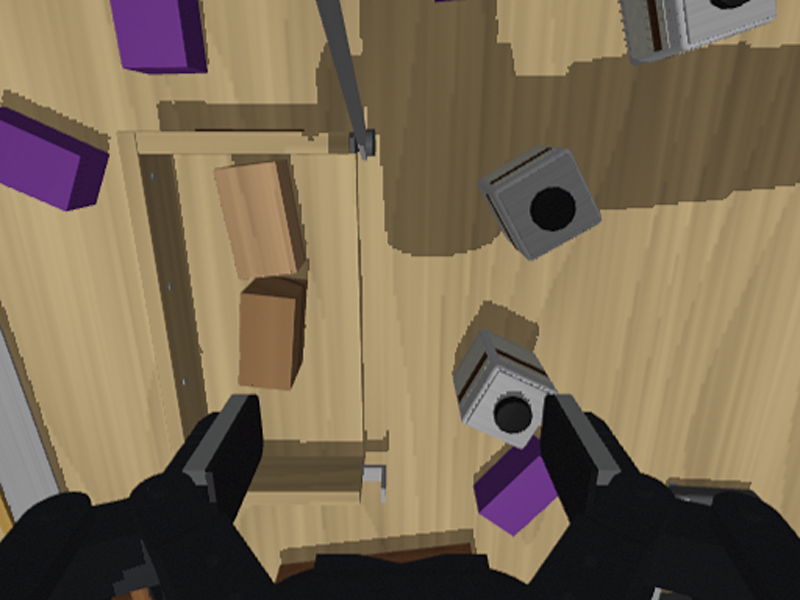

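View pics/sc1.png

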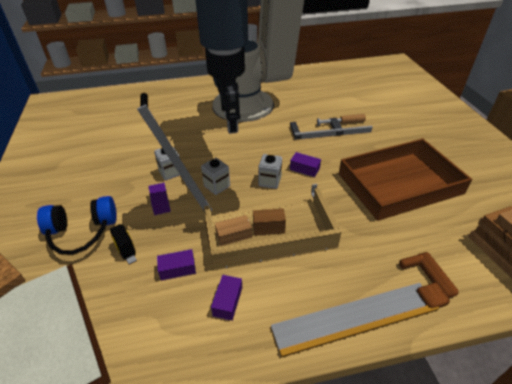

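```bash
python3 - <<'E'
from h import *
import pickle
c=pickle.load(open("w1.pkl","rb"))
f=lambda p,z: px2w(c,[(p[0]+.5)*.64-.5,(p[1]+.5)*.64-.5],z)
for n,p,z in [("front R",(358,157),12),("front L",(362,455),12),("Rinner back",(140,153),60),("Rinner front",(352,153),60),("Rout back",(120,131),60),("Rout front",(350,133),60),("Lout front",(361,501),60),("bracket lip",(384,490),56),("capB",(552,208),88),("capA",(513,414),88)]: print(n,f(p,z).round(1))
def quad(n,ps,z):
    w=np.float32([f(p,z)[:2] for p in ps]); print(n,z,"c",w.mean(0).round(1),[ (np.linalg.norm(w[(i+1)%4]-w[i]).round(1),np.degrees(np.arctan2(*(w[(i+1)%4]-w[i])[::-1])).round(1)) for i in range(4)])
for z in (50,57,62):
    quad("light",[(215,170),(277,160),(298,270),(235,278)],z); quad("dark",[(246,293),(298,292),(290,390),(239,385)],z)
quad("B",[(488,190),(568,150),(601,217),(532,260)],78)
quad("A",[(490,364),(555,393),(522,446),(460,418)],78)
E
```

```text
front R [ 552.7 -186.2   12. ]
front L [557.2  79.7  12. ]
Rinner back [ 692.2 -191.3   60. ]
Rinner front [ 552.7 -190.9   60. ]
Rout back [ 702.8 -205.1   60. ]
Rout front [ 553.5 -203.4   60. ]
Lout front [554.8  90.2  60. ]
bracket lip [535.5  82.4  56. ]
capB [ 425.9 -158.6   88. ]
capA [440.  -10.7  88. ]
light 50 c [ 622.8 -144.2] [(np.float32(43.5), np.float32(-171.4)), (np.float32(78.1), np.float32(96.5)), (np.float32(47.1), np.float32(7.2)), (np.float32(77.2), np.float32(-86.2))]
dark 50 c [622.8 -51.6] [(np.float32(38.7), np.float32(-179.0)), (np.float32(82.8), np.float32(81.6)), (np.float32(40.3), np.float32(-6.6)), (np.float32(77.8), np.float32(-100.0))]
light 57 c [ 620.8 -145.4] [(np.float32(42.6), np.float32(-171.4)), (np.float32(76.5), np.float32(96.5)), (np.float32(46.2), np.float32(7.2)), (np.float32(75.7), np.float32(-86.2))]
dark 57 c [620.8 -54.7] [(np.float32(37.9), np.float32(-179.0)), (np.float32(81.1), np.float32(81.6)), (np.float32(39.5), np.float32(-6.6)), (np.float32(76.3), np.float32(-100.0))]
light 62 c [ 619.3 -146.3] [(np.float32(42.0), np.float32(-171.4)), (np.float32(75.4), np.float32(96.5)), (np.float32(45.5), np.float32(7.2)), (np.float32(74.6), np.float32(-86.2))]
dark 62 c [619.3 -56.9] [(np.float32(37.3), np.float32(-179.0)), (np.float32(80.0), np.float32(81.6)), (np.float32(38.9), np.float32(-6.6)), (np.float32(75.1), np.float32(-100.0))]
B 78 c [ 426.1 -158.9] [(np.float32(54.3), np.float32(-153.4)), (np.float32(49.2), np.float32(121.8)), (np.float32(51.3), np.float32(33.9)), (np.float32(56.1), np.float32(-55.3))]
A 78 c [442.5 -11.4] [(np.float32(54.5), np.float32(154.2)), (np.float32(50.1), np.float32(65.5)), (np.float32(54.3), np.float32(-27.2)), (np.float32(48.8), np.float32(-114.2))]
```

>>> {"api": "jog_arm", "payload": {"rows": [[[0.051,-0.227,0],[0,0,0],85],[[0.051,-0.227,0],[0,0,0],85],[[0.051,-0.227,0],[0,0,-0.0167],85],[[0,0,0.32],[0,0,0],85],[[0,0,0.32],[0,0,0],85],[[0,0,0.32],[0,0,0],85],[[0,0,0.25],[0,0,0],85],[[0,0,0.15],[0,0,0],85],[[0,0,0],[0,0,0],85],[[0,0,0],[0,0,0],85]]}}

```text
time: 3.65
tool_pos: [622.5, -144.2, 23.3]
ee_rot: [[0.104, -0.995, 0.002], [-0.995, -0.104, -0.001], [0.001, -0.002, -1.0]]
ft_force: [0.2, 0.1, 0.4]
gripper_width: 84.9
gripper_force: 0.0
```

>>> {"api": "jog_arm", "payload": {"rows": [[[0,0,0],[0,0,0],30],[[0,0,0],[0,0,0],30],[[0,0,0],[0,0,0],30],[[0,0,0],[0,0,0],30],[[0,0,0],[0,0,0],30]], "force": 60}}

```text
time: 4.15
tool_pos: [622.2, -143.9, 21.4]
ee_rot: [[0.105, -0.995, 0.0], [-0.995, -0.105, -0.0], [0.0, -0.0, -1.0]]
ft_force: [-0.5, 0.1, -0.8]
gripper_width: 29.7
gripper_force: 0.0
```

```bash
python3 - <<'E'
from h import *
c=camera("scene");a=c["img"][150:270,180:340,::-1]
b=camera("wrist")["img"][:,:,::-1]
cv2.imwrite("pics/c2.png",np.hstack([cv2.resize(a,(400,300)),cv2.resize(b,(400,300))]))
E
```

```text
(no output)
```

View pics/c2.png

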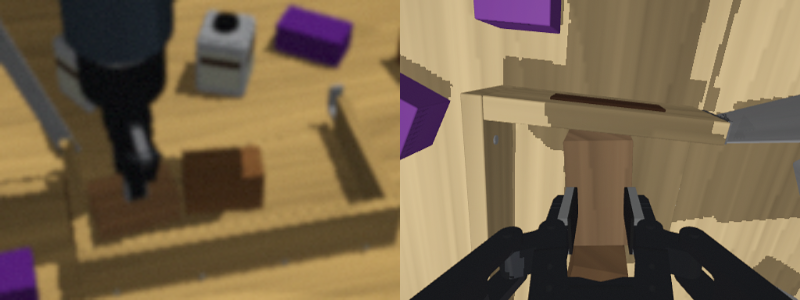

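>>> {"api": "jog_arm", "payload": {"rows": [[[0,0,0],[0,0,0],0],[[0,0,0],[0,0,0],0],[[0,0,0],[0,0,0],0]], "force": 60}}

```text
time: 4.55
tool_pos: [622.1, -143.9, 21.1]
ee_rot: [[0.105, -0.995, -0.0], [-0.995, -0.105, 0.0], [-0.0, 0.0, -1.0]]
ft_force: [-0.1, 0.7, 0.1]
gripper_width: 0.2
gripper_force: 0.0
```

```bash
python3 - <<'E'
from h import *
print(arm.observe()["gripper_width"],arm.observe()["gripper_force"])
c=camera("wrist");b=c["img"][100:384,80:420,::-1]
cv2.imwrite("pics/c3.png",cv2.resize(b,(680,568)))
E
```

```text
0.17068735854013642 0.0
```

View pics/c3.png

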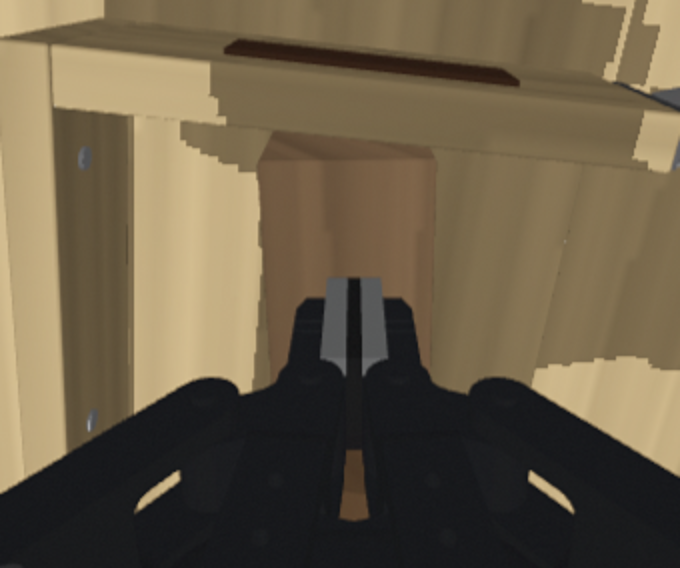

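```bash
python3 - <<'E'
from h import *
c=camera("scene")
for z in (223,240,260,275): print(z,w2px(c,(520,-120,z)).round(1))
p=arm.observe()["tool_pos"]
for z in (21,40,58): print(z,w2px(c,(p[0],p[1],z)).round(1))
w=camera("wrist");print(w["origin"]-p)
for dz in (0,20,37,56):print(dz,w2px(w,p+[0,-11,dz]).round(1))
cv2.imwrite("pics/c4.png",cv2.resize(c["img"][180:280,190:290,::-1],(600,600),interpolation=cv2.INTER_CUBIC))
E
```

```text
223 [231.4 138.2]
240 [231.  131.9]
260 [230.5 124.3]
275 [230.1 118.4]
21 [233.3 231.7]
40 [232.9 226.6]
58 [232.5 221.5]
[  8.95028039 -82.77511801 174.56914972]
0 [259.1 211.9]
20 [259.3 226.1]
37 [259.6 241. ]
56 [260.  261.9]
```

View pics/c4.png

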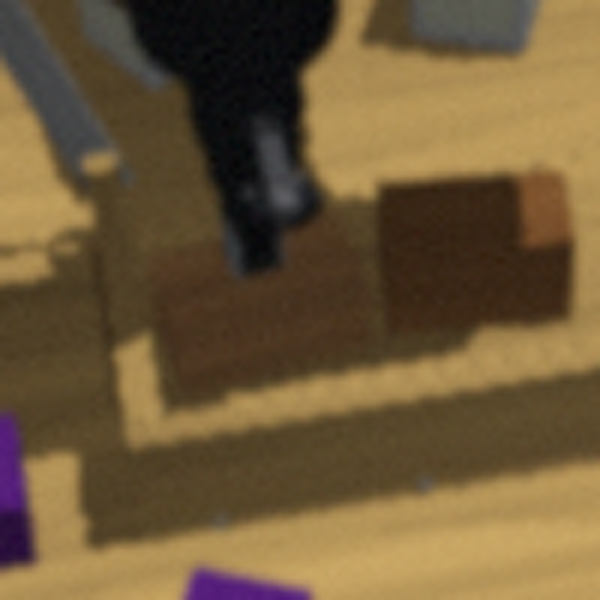

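>>> {"api": "jog_arm", "payload": {"rows": [[[0,0,0],[0,0,0],85],[[0,0,0],[0,0,0],85],[[0,0,0],[0,0,0],85],[[0,0,0],[0,0,0],85],[[0,0,0],[0,0,0],85],[[0,0,0.07],[0,0,0],85],[[0,0,0.07],[0,0,0],85],[[0,0,0.04],[0,0,0],85],[[0,0,0],[0,0,0],85]]}}

```text
time: 5.6
tool_pos: [620.8, -143.8, -7.7]
ee_rot: [[0.104, -0.995, -0.003], [-0.995, -0.104, 0.0], [-0.001, 0.003, -1.0]]
ft_force: [-0.4, 0.2, 1.1]
gripper_width: 85.0
gripper_force: 0.0
```

>>> {"api": "jog_arm", "payload": {"rows": [[[0,0,0],[0,0,0],30],[[0,0,0],[0,0,0],30],[[0,0,0],[0,0,0],30],[[0,0,0],[0,0,0],30],[[0,0,0],[0,0,0],30]], "force": 60}}

```text
time: 6.1
tool_pos: [622.8, -143.9, -5.0]
ee_rot: [[0.105, -0.994, 0.002], [-0.994, -0.105, -0.0], [0.0, -0.002, -1.0]]
ft_force: [0.1, 0.2, 2.4]
gripper_width: 42.8
gripper_force: 63.3
```

>>> {"api": "jog_arm", "payload": {"rows": [[[0,0,-0.1],[0,0,0],30],[[0,0,-0.25],[0,0,0],30],[[0,0,-0.32],[0,0,0],30],[[-0.327,0.034,0],[0,0,0],30],[[-0.327,0.034,0],[0,0,0],30],[[-0.327,0.034,0],[0,0,0],30],[[-0.327,0.034,0],[0,0,0],30],[[-0.327,0.034,0],[0,0,0],30],[[-0.327,0.034,0],[0,0,0],30],[[-0.327,0.034,0],[0,0,0],30]]}}

```text
time: 7.1
tool_pos: [549.6, 195.6, 94.5]
ee_rot: [[0.105, -0.995, -0.001], [-0.995, -0.105, -0.0], [0.0, 0.001, -1.0]]
ft_force: [1.5, -0.0, -0.4]
gripper_width: 42.8
gripper_force: 63.0
```

>>> {"api": "jog_arm", "payload": {"rows": [[[-0.327,0.034,0],[0,0,0],30],[[-0.327,0.034,0],[0,0,0],30],[[0,0,0],[0,0,0],30],[[0,0,0.25],[0,0,0],30],[[0,0,0.25],[0,0,0],30],[[0,0,0.15],[0,0,0],30],[[0,0,0.03],[0,0,0],30],[[0,0,0],[0,0,0],30]]}}

```text
time: 7.9
tool_pos: [530.2, 289.9, -7.6]
ee_rot: [[0.105, -0.995, -0.001], [-0.995, -0.105, -0.001], [0.001, 0.001, -1.0]]
ft_force: [0.1, 0.6, 0.4]
gripper_width: 42.7
gripper_force: 62.9
```

>>> {"api": "jog_arm", "payload": {"rows": [[[0,0,0],[0,0,0],85],[[0,0,0],[0,0,0],85],[[0,0,0],[0,0,0],85],[[0,0,-0.2],[0,0,0],85],[[0,0,-0.25],[0,0,0],85],[[0,0,-0.217],[0,0,0],85],[[0.295,-0.044,0],[0,0,0],85],[[0.295,-0.044,0],[0,0,0],85],[[0.295,-0.044,0],[0,0,0],85],[[0.295,-0.044,0],[0,0,0],85]]}}

```text
time: 8.9
tool_pos: [575.5, 115.7, 93.8]
ee_rot: [[0.105, -0.994, 0.002], [-0.994, -0.105, 0.001], [-0.001, -0.002, -1.0]]
ft_force: [1.0, 0.1, 0.5]
gripper_width: 84.8
gripper_force: 0.0
```

>>> {"api": "jog_arm", "payload": {"rows": [[[0.295,-0.044,0],[0,0,0],85],[[0.295,-0.044,0],[0,0,0],85],[[0.295,-0.044,0],[0,0,0],85],[[0.295,-0.044,0],[0,0,0],85],[[0,0,0],[0,0,0.0195],85],[[0,0,0],[0,0,0.0195],85],[[0,0,0],[0,0,0],85]]}}

```text
time: 9.6
tool_pos: [620.0, -56.7, 93.3]
ee_rot: [[-0.142, -0.99, 0.001], [-0.99, 0.142, 0.0], [-0.0, -0.001, -1.0]]
ft_force: [0.5, 0.4, 0.7]
gripper_width: 84.8
gripper_force: 0.0
```

```bash
python3 - <<'E'
from h import *
import pickle
c=camera("wrist");pickle.dump(c,open("w2.pkl","wb"));t=camera("top");pickle.dump(t,open("t2.pkl","wb"))
cv2.imwrite("pics/c5.png",np.hstack([cv2.resize(t["img"][100:260,70:350,::-1],(500,286),interpolation=cv2.INTER_CUBIC),cv2.resize(c["img"][:,:,::-1],(300,286))]))
E
```

```text
(no output)
```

View pics/c5.png

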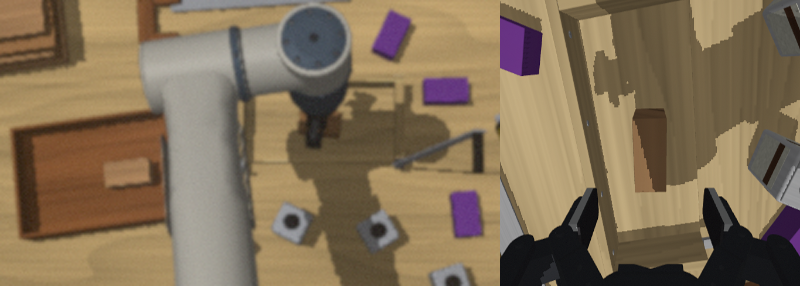

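>>> {"api": "jog_arm", "payload": {"rows": [[[0,0,0.25],[0,0,0],85],[[0,0,0.2],[0,0,0],85],[[0,0,0.15],[0,0,0],85],[[0,0,0.04],[0,0,0],85],[[0,0,0],[0,0,0],85],[[0,0,0],[0,0,0],25],[[0,0,0],[0,0,0],25],[[0,0,0],[0,0,0],25],[[0,0,0],[0,0,0],25],[[0,0,0],[0,0,0],25]], "force": 60}}

```text
time: 10.7
tool_pos: [621.0, -56.1, -1.8]
ee_rot: [[-0.139, -0.99, 0.003], [-0.99, 0.139, -0.0], [-0.0, -0.003, -1.0]]
ft_force: [-0.7, 1.1, 5.0]
gripper_width: 39.4
gripper_force: 62.1
```

>>> {"api": "jog_arm", "payload": {"rows": [[[0,0,-0.1],[0,0,0],25],[[0,0,-0.25],[0,0,0],25],[[0,0,-0.32],[0,0,0],25],[[-0.289,0.102,0],[0,0,0],25],[[-0.289,0.102,0],[0,0,0],25],[[-0.289,0.102,0],[0,0,0],25],[[-0.289,0.102,0],[0,0,0],25],[[-0.289,0.102,0],[0,0,0],25],[[-0.289,0.102,0],[0,0,0],25],[[-0.289,0.102,0],[0,0,0],25]]}}

```text
time: 11.7
tool_pos: [555.1, 260.9, 97.0]
ee_rot: [[-0.14, -0.99, -0.001], [-0.99, 0.14, -0.0], [0.0, 0.001, -1.0]]
ft_force: [0.5, -0.4, -1.0]
gripper_width: 38.9
gripper_force: 61.4
```

>>> {"api": "jog_arm", "payload": {"rows": [[[-0.289,0.102,0],[0,0,0],25],[[-0.289,0.102,0],[0,0,0],25],[[-0.289,0.102,0],[0,0,0],25],[[0,0,0.2],[0,0,0],25],[[0,0,0.25],[0,0,0],25],[[0,0,0.2],[0,0,0],25],[[0,0,0.03],[0,0,0],25],[[0,0,0],[0,0,0],25]]}}

```text
time: 12.5
tool_pos: [528.4, 393.8, -5.7]
ee_rot: [[-0.14, -0.99, -0.002], [-0.99, 0.14, -0.002], [0.002, 0.001, -1.0]]
ft_force: [0.9, -0.1, 0.1]
gripper_width: 39.1
gripper_force: 66.5
```

>>> {"api": "jog_arm", "payload": {"rows": [[[0,0,0],[0,0,0],85],[[0,0,0],[0,0,0],85],[[0,0,0],[0,0,0],85],[[0,0,-0.25],[0,0,0],85],[[0,0,-0.3],[0,0,0],85],[[0,0,-0.3],[0,0,0],85],[[0,0,0],[0,0,0],85]]}}

```text
time: 13.2
tool_pos: [532.7, 396.9, 132.0]
ee_rot: [[-0.139, -0.99, 0.012], [-0.99, 0.139, 0.01], [-0.011, -0.011, -1.0]]
ft_force: [0.8, -0.2, 1.0]
gripper_width: 84.9
gripper_force: 0.0
```

```bash
python3 - <<'E'
from h import *
import pickle
t=camera("top");pickle.dump(t,open("t3.pkl","wb"))
im=t["img"]
hsv=cv2.cvtColor(im,cv2.COLOR_RGB2HSV)
m=((hsv[...,1]<50)&(hsv[...,2]>90)).astype(np.uint8)
m=cv2.morphologyEx(m,cv2.MORPH_CLOSE,np.ones((9,9)))  # fill cap
n,l,s,ce=cv2.connectedComponentsWithStats(m)
for i in range(1,n):
    if 150<s[i,4]<700:
        cn=max(cv2.findContours((l==i).astype(np.uint8),0,1)[0],key=len); r=cv2.minAreaRect(cn); print(s[i],ce[i].round(1),px2w(t,ce[i],78).round(1),r)
o=im[100:384,60:470,::-1]; cv2.imwrite("pics/c6.png",cv2.resize(o,(800,554),interpolation=cv2.INTER_CUBIC))
E
```

```text
[222 213  23  24 335] [232.9 224.3] [437.6  -6.4  78. ] ((232.9000244140625, 224.2000274658203), (17.8885440826416, 18.335756301879883), 26.56505012512207)
[270 218  24  24 349] [281.2 229.2] [ 422.5 -156.1   78. ] ((281.2794189453125, 229.13232421875), (18.693342208862305, 18.864845275878906), 59.03623962402344)
[311 247  23  22 364] [322.2 257.9] [ 334.2 -281.2   78. ] ((322.20001220703125, 258.1000061035156), (18.657434463500977, 19.922346115112305), 71.56504821777344)
[111 277  54  14 191] [136.9 280.1] [267.  284.7  78. ] ((137.31320190429688, 283.7962341308594), (53.16716384887695, 12.07554817199707), 2.4895529747009277)
```

View pics/c6.png

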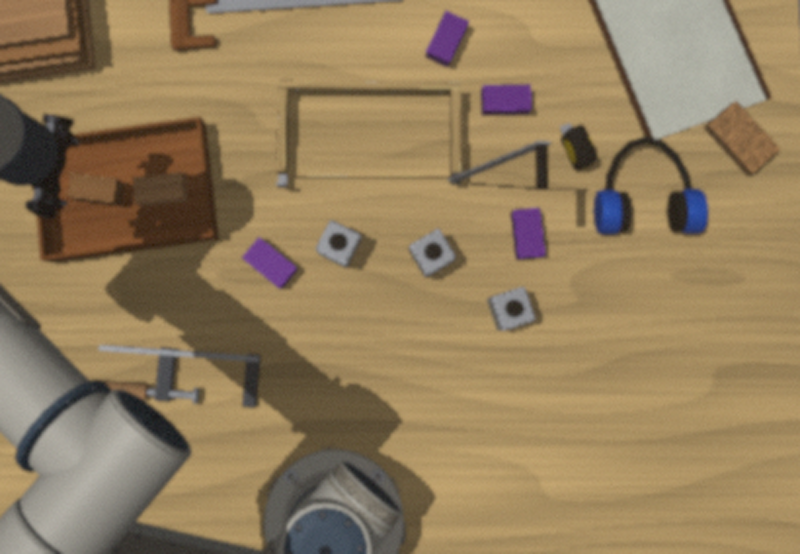

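>>> {"api": "jog_arm", "payload": {"rows": [[[0.307,0.027,0],[0,0,0],85],[[0.307,0.027,0],[0,0,0],85],[[0.307,0.027,0],[0,0,0],85],[[0.307,0.027,0],[0,0,0],85],[[0.307,0.027,0],[0,0,0],85],[[0.307,0.027,0],[0,0,0],85],[[0.307,0.027,0],[0,0,0],85],[[0.307,0.027,0],[0,0,0],85],[[0.307,0.027,0],[0,0,0],85],[[0,0,0],[0,0,0.0167],85]]}}

```text
time: 14.25
tool_pos: [432.7, -14.7, 122.5]
ee_rot: [[-0.248, -0.969, -0.001], [-0.969, 0.248, -0.0], [0.001, 0.001, -1.0]]
ft_force: [1.3, 1.2, 0.5]
gripper_width: 85.2
gripper_force: 0.0
```

>>> {"api": "jog_arm", "payload": {"rows": [[[0,0,0],[0,0,0.0167],85],[[0,0,0],[0,0,0.0167],85],[[0,0,0],[0,0,0],85]]}}

```text
time: 14.55
tool_pos: [434.4, -11.1, 122.4]
ee_rot: [[-0.441, -0.898, -0.001], [-0.898, 0.441, 0.0], [0.0, 0.001, -1.0]]
ft_force: [-0.0, 0.1, -0.2]
gripper_width: 84.8
gripper_force: 0.0
```

```bash
python3 - <<'E'
from h import *
import pickle
t=pickle.load(open("t3.pkl","rb")); g=cv2.GaussianBlur(cv2.cvtColor(t["img"],cv2.COLOR_RGB2GRAY).astype(float),(0,0),.7)
# front edge: darkest row near v=191; back: steepest dark edge near v=146
P=[];B=[]
for u in range(214,288):
    v=np.arange(188,195); k=v[g[188:195,u].argmin()]; a,b,d=g[k-1:k+2,u]; P.append(px2w(t,(u,k+.5*(a-d)/(a-2*b+d)),12)[:2])
    dv=np.diff(g[142:151,u]); k=dv.argmin(); B.append(px2w(t,(u,142+k+.5),60)[:2])
for n,X in (("front",P),("back top inner",B)):
    X=np.array(X); q=np.polyfit(X[:,1],X[:,0],1); r=X[:,0]-np.polyval(q,X[:,1]); X=X[abs(r)<2]; q=np.polyfit(X[:,1],X[:,0],1); print(n,"slope deg",np.degrees(q[0]),"x at y=-56",np.polyval(q,-56),len(X))
w=camera("wrist");pickle.dump(w,open("w3.pkl","wb"));print(w["origin"])
cv2.imwrite("pics/c7.png",cv2.resize(w["img"][:,:,::-1],(800,600)))
E
```

```text
front slope deg -0.13139838283856156 x at y=-56 553.4139126812543 74
back top inner slope deg 1.1489720119261253 x at y=-56 695.5748107824832 71
[398.36038372 -85.82030059 296.95275553]
```

View pics/c7.png

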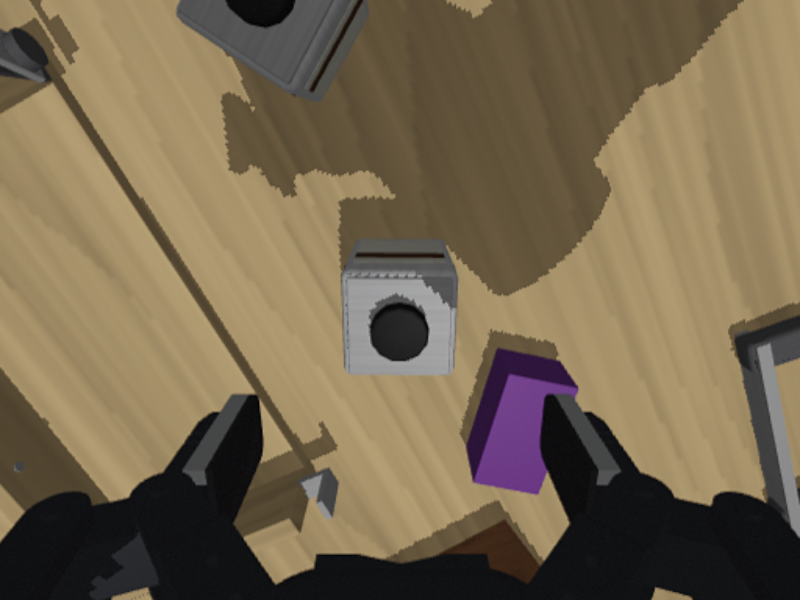

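```bash
python3 - <<'E'
from h import *
import pickle
c=pickle.load(open("w3.pkl","rb"))
f=lambda p,z: px2w(c,[(p[0]+.5)*.64-.5,(p[1]+.5)*.64-.5],z)
w=np.array([f(p,78) for p in [(344,277),(456,277),(455,374),(346,374)]]); print(w.mean(0),f((399,332),88), np.degrees(np.arctan2(*(w[1]-w[0])[1::-1])))
print("bracket lip",f((318,472),56),f((337,470),56))
E
```

```text
[437.88581731  -6.53847839  78.        ] [437.65529454  -8.26325638  88.        ] 153.84970573150792
bracket lip [525.53726753  62.25865053  56.        ] [514.86278394  65.93415633  56.        ]
```

>>> {"api": "jog_arm", "payload": {"rows": [[[-0.035,-0.009,0.2],[0,0,0],85],[[0,0,0.3],[0,0,0],85],[[0,0,0.2],[0,0,0],85],[[0,0,0.1],[0,0,0],85],[[0,0,0],[0,0,0],85],[[0,0,0],[0,0,0],45],[[0,0,0],[0,0,0],45],[[0,0,0],[0,0,0],45],[[0,0,0],[0,0,0],45],[[0,0,0],[0,0,0],45]], "force": 60}}

```text
time: 15.6
tool_pos: [439.6, -6.3, 4.1]
ee_rot: [[-0.439, -0.899, 0.003], [-0.899, 0.439, 0.001], [-0.002, -0.002, -1.0]]
ft_force: [-1.8, 1.7, 7.1]
gripper_width: 55.2
gripper_force: 64.8
```

>>> {"api": "jog_arm", "payload": {"rows": [[[0,0,-0.1],[0,0,0],45],[[0,0,-0.25],[0,0,-0.018],45],[[0,0,-0.3],[0,0,-0.018],45],[[0,0,0],[0,0,-0.018],45],[[0,0,0],[0,0,-0.0185],45],[[-0.02,-0.307,0],[0,0,0],45],[[-0.02,-0.307,0],[0,0,0],45],[[-0.02,-0.307,0],[0,0,0],45],[[-0.022,-0.307,0],[0,0,0],45],[[0,0,0],[0,0,0],45]]}}

```text
time: 16.6
tool_pos: [626.0, 5.9, 96.6]
ee_rot: [[0.0, -1.0, -0.003], [-1.0, -0.0, -0.001], [0.001, 0.003, -1.0]]
ft_force: [-2.0, 0.4, -3.3]
gripper_width: 55.4
gripper_force: 65.5
```

>>> {"api": "jog_arm", "payload": {"rows": [[[0,0,0.2],[0,0,0],45],[[0,0,0.2],[0,0,0],45],[[0,0,0.08],[0,0,0],45],[[0,0,0.03],[0,0,0],45],[[0,0,0],[0,0,0],45],[[0,0,0],[0,0,0],45],[[0,0,0],[0,0,0],45]]}}

```text
time: 17.3
tool_pos: [623.7, 5.9, 25.4]
ee_rot: [[0.001, -1.0, 0.003], [-1.0, -0.001, 0.0], [-0.0, -0.003, -1.0]]
ft_force: [0.5, -0.9, -2.6]
gripper_width: 55.1
gripper_force: 65.5
```

>>> {"api": "jog_arm", "payload": {"rows": [[[0,0,0.03],[0,0,0],45],[[0,0,0.02],[0,0,0],45],[[0,0,0],[0,0,0],45],[[0,0,0],[0,0,0],45]]}}

```text
time: 17.7
tool_pos: [622.7, 5.7, 16.3]
ee_rot: [[0.001, -1.0, 0.0], [-1.0, -0.001, -0.0], [0.0, -0.0, -1.0]]
ft_force: [0.4, 0.3, -1.9]
gripper_width: 55.3
gripper_force: 65.6
```

>>> {"api": "jog_arm", "payload": {"rows": [[[0,0,0],[0,0,0],85],[[0,0,0],[0,0,0],85],[[0,0,0],[0,0,0],85],[[0,0,-0.15],[0,0,0],85],[[0,0,-0.3],[0,0,0],85],[[0,0,-0.25],[0,0,0],85],[[0.182,0.221,0],[0,0,0],85],[[0.182,0.221,0],[0,0,0],85],[[0.182,0.221,0],[0,0,0],85],[[0,0,0],[0,0,0],85]]}}

```text
time: 18.7
tool_pos: [519.7, -78.6, 122.1]
ee_rot: [[-0.002, -1.0, -0.0], [-1.0, 0.002, 0.0], [-0.0, 0.0, -1.0]]
ft_force: [0.9, 1.0, 0.7]
gripper_width: 85.2
gripper_force: 0.0
```

```bash
cat >> h.py <<'E'
def tins():
    t=camera("top"); hsv=cv2.cvtColor(t["img"],cv2.COLOR_RGB2HSV)
    m=((hsv[...,1]<50)&(hsv[...,2]>90)).astype(np.uint8); m=cv2.morphologyEx(m,cv2.MORPH_CLOSE,np.ones((9,9)))
    n,l,s,ce=cv2.connectedComponentsWithStats(m)
    for i in range(1,n):
        if 100<s[i,4]<700:
            cn=max(cv2.findContours((l==i).astype(np.uint8),0,1)[0],key=len); r=cv2.minAreaRect(cn)
            w=px2w(t,ce[i],78); print("tin?",s[i,4],w.round(1),"rack z:",px2w(t,ce[i],90)[:2].round(1),"yaw",round(90-r[2],1),np.round(r[1],1))
    return t
E
python3 -c "
from h import *
t=tins()
w=camera('wrist');import pickle;pickle.dump(w,open('w4.pkl','wb'))
cv2.imwrite('pics/c8.png',np.hstack([cv2.resize(t['img'][100:260,190:350,::-1],(400,400),interpolation=cv2.INTER_CUBIC),cv2.resize(w['img'][:,:,::-1],(400,400))]))"
```

```text
tin? 210 [ 424.3 -167.    78. ] rack z: [ 423.2 -166.3] yaw 31.0 [16.6 14.7]
tin? 369 [ 334.  -280.9   78. ] rack z: [ 333.6 -279.3] yaw 18.4 [18.7 20.2]
```

>>> {"api": "jog_arm", "payload": {"rows": [[[0.177,0.213,0],[0,0,0],85],[[0.177,0.213,0],[0,0,0],85],[[0.177,0.213,0],[0,0,0],85],[[0,0,0],[0,0,-0.0215],85],[[0,0,0],[0,0,-0.0215],85],[[0,0,0],[0,0,-0.0215],85],[[0,0,0],[0,0,-0.0215],85],[[0,0,0],[0,0,0],85]]}}

```text
time: 19.6
tool_pos: [428.4, -155.6, 121.3]
ee_rot: [[0.517, -0.856, 0.0], [-0.856, -0.517, -0.0], [0.0, -0.0, -1.0]]
ft_force: [0.1, 0.8, 0.0]
gripper_width: 84.9
gripper_force: 0.0
```

```bash
cat >> h.py <<'E'
def wtin():
    "tin in front of the gripper in the wrist view: cap + top face"
    w=camera("wrist"); im=w["img"]; p=arm.observe()["tool_pos"]
    hsv=cv2.cvtColor(im,cv2.COLOR_RGB2HSV); m=((hsv[...,1]<30)&(hsv[...,2]>55)).astype(np.uint8)
    n,l,s,ce=cv2.connectedComponentsWithStats(m); e=w2px(w,[p[0],p[1],78]); print("exp",e.round(1),"pose",p.round(1))
    for i in range(1,n):
        if s[i,4]>400: print(s[i],ce[i].round(1),px2w(w,ce[i],78)[:2].round(1))
    g=cv2.cvtColor(im,cv2.COLOR_RGB2GRAY); k=((g<48)).astype(np.uint8)
    n,l,s,ce=cv2.connectedComponentsWithStats(k)
    for i in range(1,n):
        if 500<s[i,4]<2500 and .6<s[i,2]/s[i,3]<1.6: print("cap",s[i],px2w(w,ce[i],88)[:2].round(1))
    return w
E
python3 -c "
from h import *
w=wtin()
cv2.imwrite('pics/c9.png',cv2.resize(w['img'][:,:,::-1],(800,600)))"
```

```text
exp [256.9 203.3] pose [ 428.3 -155.6  121.2]
[  94    0   69   82 2551] [132.9  33.7] [ 553.1 -212.6]
[ 381   68  131   96 7222] [445.1 111.8] [ 353.9 -277.4]
[ 226  148   76   87 4801] [262.7 189.5] [ 430.2 -167. ]
[   0  189   36   72 1597] [ 13.1 221.8] [578.1 -47.7]
[117 253  41  58 683] [135.8 281.5] [477.2 -47.2]
[356 253  41  58 679] [377.5 281.6] [ 309.9 -148. ]
cap [ 454   98   49   43 1636] [ 338.1 -282.5]
cap [ 245  188   38   38 1147] [ 425.1 -159.1]
```

>>> {"api": "jog_arm", "payload": {"rows": [[[0.007,0.027,0.2],[0,0,0],85],[[0,0,0.3],[0,0,0],85],[[0,0,0.2],[0,0,0],85],[[0,0,0.09],[0,0,0],85],[[0,0,0],[0,0,0],85],[[0,0,0],[0,0,0],45],[[0,0,0],[0,0,0],45],[[0,0,0],[0,0,0],45],[[0,0,0],[0,0,0],45],[[0,0,0],[0,0,0],45]], "force": 60}}

```text
time: 20.65
tool_pos: [426.0, -159.1, 4.1]
ee_rot: [[0.515, -0.857, 0.003], [-0.857, -0.515, -0.0], [0.002, -0.003, -1.0]]
ft_force: [-0.7, 0.4, 6.1]
gripper_width: 55.5
gripper_force: 64.6
```

>>> {"api": "jog_arm", "payload": {"rows": [[[0,0,-0.1],[0,0,0],45],[[0,0,-0.28],[0,0,0.0215],45],[[0,0,-0.32],[0,0,0.0215],45],[[0,0,0],[0,0,0.0215],45],[[0,0,0],[0,0,0.0215],45],[[-0.137,-0.263,0],[0,0,0],45],[[-0.137,-0.263,0],[0,0,0],45],[[-0.137,-0.263,0],[0,0,0],45],[[-0.137,-0.263,0],[0,0,0],45],[[-0.137,-0.263,0],[0,0,0],45]]}}

```text
time: 21.65
tool_pos: [622.5, -55.0, 107.2]
ee_rot: [[0.0, -1.0, -0.001], [-1.0, -0.0, 0.0], [-0.0, 0.001, -1.0]]
ft_force: [1.1, -0.9, -0.4]
gripper_width: 54.9
gripper_force: 64.6
```

>>> {"api": "jog_arm", "payload": {"rows": [[[0,0,0],[0,0,0],45],[[0,0,0],[0,0,0],45],[[0,0,0],[0,0,0],45]]}}

```text
time: 21.95
tool_pos: [620.8, -56.3, 107.4]
ee_rot: [[0.0, -1.0, -0.001], [-1.0, -0.0, 0.0], [-0.0, 0.001, -1.0]]
ft_force: [0.0, -0.5, -0.7]
gripper_width: 55.4
gripper_force: 65.1
```

```bash
python3 -c "
from h import *
print(arm.observe()['tool_pos'],arm.observe()['ee_rot'].round(3))
w=wtin()
cv2.imwrite('pics/c10.png',cv2.resize(w['img'][:,:,::-1],(800,600)))"
```

```text
[620.76313831 -56.34001721 107.42691596] [[ 0.    -1.    -0.001]
 [-1.    -0.     0.   ]
 [-0.     0.001 -1.   ]]
exp [257.2 209.9] pose [620.8 -56.5 107.9]
[  166   189   182   174 17043] [256.8 266.8] [621.  -10.9]
[   0  206   47  165 4044] [ 16.  304.7] [808.3  22.9]
```

View pics/c10.png

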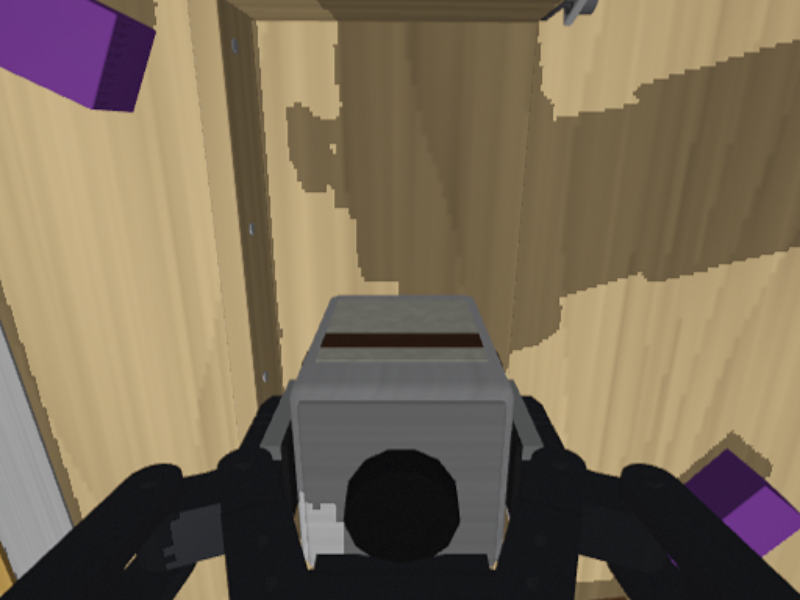

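```bash
python3 -c "
from h import *
c=camera('wrist')
f=lambda p,z: px2w(c,[(p[0]+.5)*.64-.5,(p[1]+.5)*.64-.5],z).round(1)
for p in [(541,22),(524,210),(511,350),(258,22),(269,200),(279,345)]: print(p,f(p,12))
for p in [(296,400),(510,400)]: print('tin top',f(p,107.5+74))
print('tin bottom',f((334,297),103),f((473,297),103), 'Rwall floor',f((400,21),12))
"
```

```text
(541, 22) [ 553.1 -190.4   12. ]
(524, 210) [554.1 -99.3  12. ]
(511, 350) [555.3 -15.6  12. ]
(258, 22) [ 691.  -190.5   12. ]
(269, 200) [ 693.  -104.7   12. ]
(279, 345) [694.4 -18.9  12. ]
tin top [645.7 -80.7 181.5]
tin top [595.9 -80.7 181.5]
tin bottom [647.  -79.6 103. ] [593.6 -79.6 103. ] Rwall floor [ 621.8 -190.9   12. ]
```

>>> {"api": "jog_arm", "payload": {"rows": [[[0,-0.02,0.2],[0,0,0],45],[[0,0,0.2],[0,0,0],45],[[0,0,0.12],[0,0,0],45],[[0,0,0.05],[0,0,0],45],[[0,0,0.03],[0,0,0],45],[[0,0,0],[0,0,0],45],[[0,0,0],[0,0,0],45],[[0,0,0],[0,0,0],45]]}}

```text
time: 22.85
tool_pos: [625.5, -56.1, 19.0]
ee_rot: [[0.001, -1.0, 0.002], [-1.0, -0.001, 0.0], [-0.0, -0.002, -1.0]]
ft_force: [0.3, 0.4, -1.2]
gripper_width: 55.2
gripper_force: 65.1
```

>>> {"api": "jog_arm", "payload": {"rows": [[[0,0.006,0.016],[0,0,0],45],[[0,0,0],[0,0,0],45],[[0,0,0],[0,0,0],45]]}}

```text
time: 23.15
tool_pos: [624.7, -55.9, 16.2]
ee_rot: [[0.001, -1.0, 0.002], [-1.0, -0.001, 0.0], [-0.0, -0.002, -1.0]]
ft_force: [0.6, 0.8, 1.9]
gripper_width: 55.3
gripper_force: 65.3
```

>>> {"api": "jog_arm", "payload": {"rows": [[[0,0,0],[0,0,0],85],[[0,0,0],[0,0,0],85],[[0,0,0],[0,0,0],85],[[0,0,-0.15],[0,0,0],85],[[0,0,-0.3],[0,0,0],85],[[0,0,-0.3],[0,0,0],85],[[0.189,0.24,0],[0,0,0],85],[[0.189,0.24,0],[0,0,0],85],[[0.189,0.24,0],[0,0,0],85],[[0.189,0.24,0],[0,0,0],85]]}}

```text
time: 24.15
tool_pos: [478.1, -170.4, 127.8]
ee_rot: [[0.001, -1.0, -0.0], [-1.0, -0.001, -0.0], [0.0, 0.0, -1.0]]
ft_force: [0.9, -0.4, 0.6]
gripper_width: 85.1
gripper_force: 0.0
```

>>> {"api": "jog_arm", "payload": {"rows": [[[0.189,0.24,0],[0,0,0],85],[[0.189,0.24,0],[0,0,0],85],[[0.189,0.24,0],[0,0,0],85],[[0.189,0.24,0],[0,0,0],85],[[0,0,0],[0,0,-0.017],85],[[0,0,0],[0,0,-0.017],85],[[0,0,0],[0,0,-0.017],85],[[0,0,0],[0,0,0],85],[[0,0,0],[0,0,0],85]]}}

```text
time: 25.05
tool_pos: [335.8, -283.0, 127.8]
ee_rot: [[0.313, -0.95, -0.0], [-0.95, -0.313, 0.0], [-0.0, 0.0, -1.0]]
ft_force: [-0.1, -0.4, -0.0]
gripper_width: 84.8
gripper_force: 0.0
```

```bash
python3 -c "
from h import *
w=wtin(); tins()
cv2.imwrite('pics/c11.png',cv2.resize(w['img'][:,:,::-1],(800,600)))"
```

```text
exp [256.8 200.1] pose [ 335.9 -283.   127.8]
[ 223  145   73   85 4501] [258.9 185.5] [ 338.  -294.6]
[117 253  41  58 693] [135.7 281.7] [ 409.  -182.6]
[355 253  42  58 706] [377.2 281.5] [ 218.  -245.8]
cap [ 91  64  97  74 676] [ 412.5 -332.5]
cap [ 241  184   37   37 1077] [ 335.1 -285.9]
tin? 652 [625.4 -23.5  78. ] rack z: [622.7 -24. ] yaw 2.7 [17.7 36.4]
tin? 285 [264.  237.6  78. ] rack z: [264.2 235. ] yaw 87.5 [81.3 11.1]
tin? 111 [203.2 248.3  78. ] rack z: [203.9 245.6] yaw 0.0 [ 6. 25.]
```

>>> {"api": "jog_arm", "payload": {"rows": [[[0.013,0,0.2],[0,0,0],85],[[0,0,0.3],[0,0,0],85],[[0,0,0.23],[0,0,0],85],[[0,0,0.1],[0,0,0],85],[[0,0,0],[0,0,0],85],[[0,0,0],[0,0,0],45],[[0,0,0],[0,0,0],45],[[0,0,0],[0,0,0],45],[[0,0,0],[0,0,0],45],[[0,0,0],[0,0,0],45]], "force": 60}}

```text
time: 26.15
tool_pos: [337.6, -285.6, 4.9]
ee_rot: [[0.316, -0.949, 0.003], [-0.949, -0.316, -0.002], [0.002, -0.002, -1.0]]
ft_force: [-1.0, 0.1, 6.8]
gripper_width: 55.3
gripper_force: 65.1
```

>>> {"api": "jog_arm", "payload": {"rows": [[[0,0,-0.1],[0,0,0],45],[[0,0,-0.28],[0,0,0.0171],45],[[0,0,-0.32],[0,0,0.0171],45],[[0,0,0],[0,0,0.0171],45],[[-0.2235,-0.19,0],[0,0,0],45],[[-0.2235,-0.19,0],[0,0,0],45],[[-0.2235,-0.19,0],[0,0,0],45],[[-0.2235,-0.19,0],[0,0,0],45],[[-0.2235,-0.19,0],[0,0,0],45]]}}

```text
time: 27.05
tool_pos: [479.6, -115.5, 108.2]
ee_rot: [[-0.002, -1.0, -0.0], [-1.0, 0.002, 0.001], [-0.001, 0.0, -1.0]]
ft_force: [1.0, -0.8, -3.2]
gripper_width: 55.3
gripper_force: 65.5
```

>>> {"api": "jog_arm", "payload": {"rows": [[[0,-0.32,0],[0,0,0],45],[[0,-0.32,0],[0,0,0],45],[[0,-0.32,0],[0,0,0],45],[[0,0,0],[0,0,0],45],[[0,0,0],[0,0,0],45],[[0,0,0],[0,0,0],45]]}}

```text
time: 27.65
tool_pos: [622.3, -117.6, 108.2]
ee_rot: [[-0.002, -1.0, -0.001], [-1.0, 0.002, 0.0], [-0.0, 0.001, -1.0]]
ft_force: [0.2, 0.2, -2.5]
gripper_width: 55.5
gripper_force: 65.9
```

>>> {"api": "jog_arm", "payload": {"rows": [[[0,-0.01,0.2],[0,0,0],45],[[0,0,0.2],[0,0,0],45],[[0,0,0.12],[0,0,0],45],[[0,0,0.05],[0,0,0],45],[[0,0,0.035],[0,0,0],45],[[0,0,0],[0,0,0],45],[[0,0,0],[0,0,0],45],[[0,0,0],[0,0,0],45]]}}

```text
time: 28.45
tool_pos: [625.5, -117.7, 18.9]
ee_rot: [[-0.001, -1.0, 0.002], [-1.0, 0.001, -0.0], [0.0, -0.002, -1.0]]
ft_force: [-0.0, -0.9, -2.5]
gripper_width: 55.4
gripper_force: 66.1
```

>>> {"api": "jog_arm", "payload": {"rows": [[[0,0.006,0.015],[0,0,0],45],[[0,0,0],[0,0,0],45],[[0,0,0],[0,0,0],85],[[0,0,0],[0,0,0],85],[[0,0,0],[0,0,0],85],[[0,0,-0.15],[0,0,0],85],[[0,0,-0.3],[0,0,0],85],[[0,0,-0.3],[0,0,0],85],[[0,0,-0.3],[0,0,0],85]]}}

```text
time: 29.35
tool_pos: [623.5, -117.8, 174.6]
ee_rot: [[-0.001, -1.0, -0.0], [-1.0, 0.001, -0.0], [0.0, 0.0, -1.0]]
ft_force: [0.7, -0.3, 0.5]
gripper_width: 85.0
gripper_force: 0.0
```

>>> {"api": "jog_arm", "payload": {"rows": [[[0,0.32,-0.05],[0,0,0],85],[[0,0.32,-0.05],[0,0,0],85],[[0,0.32,0],[0,0,0],85],[[0,0.32,0],[0,0,0],85],[[0,0.32,0],[0,0,0],85],[[0,0,0],[0,0,0],85],[[0,0,0],[0,0,0],85]]}}

```text
time: 30.05
tool_pos: [383.3, -117.4, 188.6]
ee_rot: [[-0.001, -1.0, 0.002], [-1.0, 0.001, 0.0], [-0.0, -0.002, -1.0]]
ft_force: [0.2, -0.4, 0.3]
gripper_width: 84.8
gripper_force: 0.0
```

```bash
python3 -c "
from h import *
import pickle
t=tins(); pickle.dump(t,open('t5.pkl','wb'))
hsv=cv2.cvtColor(t['img'],cv2.COLOR_RGB2GRAY)[155:185,205:300]
n,l,s,ce=cv2.connectedComponentsWithStats((hsv<60).astype(np.uint8))
for i in range(1,n):
  if s[i,4]>8: print('cap',s[i],px2w(t,ce[i]+[205,155],100)[:2].round(1))
w=camera('wrist'); pickle.dump(w,open('w5.pkl','wb'));print(w['origin'])
a=cv2.resize(t['img'][130:230,190:350,::-1],(640,400),interpolation=cv2.INTER_CUBIC)
s=camera('scene');b=s['img'][70:270,120:440,::-1]
cv2.imwrite('pics/c12.png',np.vstack([a[:300],cv2.resize(b,(640,300))]))
cv2.imwrite('pics/c13.png',w['img'][:,:,::-1])
# knob ray intersections: pts at bar angle
s0=s
for th in (1.8,1.85,1.9,1.95):
  k=[623.5-118,-55.5-143+310*np.cos(th),40+310*np.sin(th)]; k2=[k[0]+30,k[1],k[2]];k3=[k[0]-30,k[1],k[2]]
  print(th,np.round(k,1),[w2px(t,q).round(1) for q in (k3,k2)],[w2px(s,q).round(1) for q in (k3,k2)])
"
```

```text
cap [21  6  7  7 36] [622.7   4.9]
cap [40  6  8  7 40] [624.4 -54. ]
cap [60  6  7  6 37] [ 625.4 -115.1]
[ 384.08804752 -200.57911039  362.91362199]
1.8 [ 505.5 -268.9  341.9] [array([329.5, 199.8]), array([329., 177.])] [array([154.3,  88.6]), array([154.9, 102.9])]
1.85 [ 505.5 -283.9  338. ] [array([335.1, 200. ]), array([334.5, 177.2])] [array([147.3,  91.1]), array([147.6, 105.6])]
1.9 [ 505.5 -298.7  333.4] [array([340.5, 200.3]), array([339.9, 177.6])] [array([140.6,  93.9]), array([140.4, 108.6])]
1.95 [ 505.5 -313.3  328. ] [array([345.7, 200.6]), array([345.1, 178. ])] [array([134. ,  97.1]), array([133.5, 111.9])]
```

View pics/c12.png

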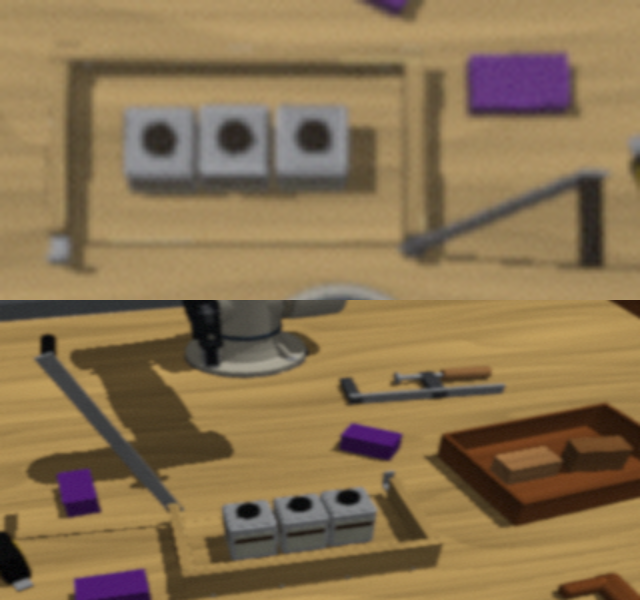

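>>> {"api": "jog_arm", "payload": {"rows": [[[0,0,-0.064],[0,0,0.0227],85],[[0,0,-0.064],[0,0,0.0227],85],[[0,0,-0.064],[0,0,0.0227],85],[[0,0,-0.064],[0,0,0.0227],85],[[0,0,-0.064],[0,0,0.0227],85],[[0,0,-0.064],[0,0,0.0227],85],[[0,0,-0.064],[0,0,0.0227],85],[[0,0,-0.064],[0,0,0.0227],85],[[0,0,-0.064],[0,0,0.0227],85],[[0,0,-0.064],[0,0,0.0227],85]]}}

```text
time: 31.2
tool_pos: [384.9, -117.3, 283.8]
ee_rot: [[-0.991, -0.137, -0.001], [-0.137, 0.991, -0.0], [0.001, 0.0, -1.0]]
ft_force: [0.5, 0.1, -1.1]
gripper_width: 85.0
gripper_force: 0.0
```

>>> {"api": "jog_arm", "payload": {"rows": [[[0,0,0],[0,0,0.0225],85],[[-0.028,-0.29,0],[0,0,0],85],[[-0.028,-0.29,0],[0,0,0],85],[[-0.028,-0.29,0],[0,0,0],85],[[-0.028,-0.29,0],[0,0,0],85],[[0,0,0],[0,0,0],85],[[0,0,0],[0,0,0],85]]}}

```text
time: 31.9
tool_pos: [401.5, -292.4, 282.4]
ee_rot: [[-1.0, 0.001, -0.002], [0.001, 1.0, 0.001], [0.002, 0.001, -1.0]]
ft_force: [-0.2, 0.5, 0.1]
gripper_width: 84.8
gripper_force: 0.0
```

```bash
python3 -c "
from h import *
w=camera('wrist'); print(w['origin'],arm.observe()['tool_pos'],arm.observe()['qpos'].round(2))
g=cv2.cvtColor(w['img'],cv2.COLOR_RGB2GRAY)
print([ (x,w2px(w,[x,-291.4,335.8]).round(0)) for x in (484,505,540)])
for r in range(0,290,12): print(''.join('#' if v<45 else ('+' if v<90 else '.') for v in g[r,::6]))
cv2.imwrite('pics/c14.png',w['img'][:,:,::-1])"
```

```text
[ 319.52826713 -293.00508799  457.18805938] [ 401.49188958 -291.56456475  282.97763097] [-0.31  0.14  0.17 -0.   -1.61 -1.26]
[(484, array([260., 411.])), (505, array([260., 439.])), (540, array([260., 480.]))]
.................................++++++++++++.........................................
................................+...........+++.......................................
...............................+.......+.+..+++.......................................
...............................+++++++++++++++........................................
...............................++++++++++++++.........................................
......................................................................................
......................................................................................
......................................................................................
..........++++++++............+++++++++++++...........................................
........+++++++++++++++++....++.......................................................
........+++++++++++
[... 585 characters left out ...]
....
.....++++######.....+#+++++#..........###++...........................................
.....++++######.....+#++++++..........................................................
......++++#####......##+++++......+++............................................++...
..........##++...........#........................+++##++++++++++++++++++++++++++++..+
.+++.......##.+.........++.+++###.................+++++....+.....................+++++
...++++......##.++...+.#++##+###..................++++....###++#++++++++++++....++++++
.....++++......##+.++#+++#######..#................+++..++####++##+..+.+++.++++.++++++
........++.........+#++#####.+####.................+++..++#####++##++++++++++++++++++.
```

>>> {"api": "jog_arm", "payload": {"rows": [[[-0.15,0,0],[0,0,0],85],[[-0.2,0,0],[0,0,0],85],[[-0.2,0,0],[0,0,0],85],[[-0.14,0,0],[0,0,0],85],[[0,0,0],[0,0,0],85],[[0,0,0],[0,0,0],85]]}}

```text
time: 32.55
tool_pos: [505.0, -290.0, 283.7]
ee_rot: [[-1.0, -0.004, -0.0], [-0.004, 1.0, 0.0], [0.0, 0.0, -1.0]]
ft_force: [-0.3, 0.2, 1.0]
gripper_width: 85.4
gripper_force: 0.0
```

>>> {"api": "jog_arm", "payload": {"rows": [[[0,0,0],[0,0,0],10],[[0,0,0],[0,0,0],10],[[0,0,0],[0,0,0],10],[[0,0,0],[0,0,0],10],[[0,0,0],[0,0,0],10],[[0,0,0],[0,0,0],10],[[0,0,0],[0,0,0],10]], "force": 40}}

```text
time: 33.25
tool_pos: [504.2, -291.3, 284.1]
ee_rot: [[-1.0, -0.002, -0.0], [-0.002, 1.0, -0.0], [0.0, -0.0, -1.0]]
ft_force: [-0.6, 1.0, 1.0]
gripper_width: 15.1
gripper_force: 38.9
```

```bash
python3 -c "
import numpy as np
th=np.linspace(1.875,0,21); y=310*np.cos(th); z=310*np.sin(th)
print([[round(a/150,3),round(-b/150,3)] for a,b in zip(np.diff(y),np.diff(z))]); print(np.round(th[[5,10,15]],3),np.round(y[[5,10,15,20]]-198.5,1),np.round(z[[5,10,15,20]]+40-51.7,1))"
```

```text
[[np.float64(0.187), np.float64(-0.049)], [np.float64(0.191), np.float64(-0.032)], [np.float64(0.193), np.float64(-0.014)], [np.float64(0.194), np.float64(0.005)], [np.float64(0.192), np.float64(0.023)], [np.float64(0.189), np.float64(0.041)], [np.float64(0.185), np.float64(0.058)], [np.float64(0.178), np.float64(0.075)], [np.float64(0.171), np.float64(0.092)], [np.float64(0.161), np.float64(0.107)], [np.float64(0.151), np.float64(0.122)], [np.float64(0.139), np.float64(0.135)], [np.float64(0.125), np.float64(0.148)], [np.float64(0.111), np.float64(0.159)], [np.float64(0.095), np.float64(0.168)], [np.float64(0.079), np.float64(0.177)], [np.float64(0.062), np.float64(0.183)], [np.float64(0.045), np.float64(0.188)], [np.float64(0.027), np.float64(0.192)], [np.float64(0.009), np.float64(0.193)]]
[1.406 0.938 0.469] [-147.7  -15.    78.1  111.5] [294.1 238.2 128.3 -11.7]
```

>>> {"api": "jog_arm", "payload": {"rows": [[[0,0.187,-0.049],[0,0,0],10],[[0,0.191,-0.032],[0,0,0],10],[[0,0.193,-0.014],[0,0,0],10],[[0,0.194,0.005],[0,0,0],10],[[0,0.192,0.023],[0,0,0],10],[[0,0,0],[0,0,0],10],[[0,0,0],[0,0,0],10]]}}

```text
time: 33.95
tool_pos: [505.0, -147.0, 295.5]
ee_rot: [[-1.0, -0.004, 0.004], [-0.004, 1.0, -0.0], [-0.004, -0.0, -1.0]]
ft_force: [0.6, 1.6, 6.4]
gripper_width: 14.9
gripper_force: 41.1
```

>>> {"api": "jog_arm", "payload": {"rows": [[[0,0.189,0.041],[0,0,0],10],[[0,0.185,0.058],[0,0,0],10],[[0,0.178,0.075],[0,0,0],10],[[0,0.171,0.092],[0,0,0],10],[[0,0.161,0.107],[0,0,0],10],[[0,0,0],[0,0,0],10],[[0,0,0],[0,0,0],10]]}}

```text
time: 34.65
tool_pos: [505.1, -13.3, 238.0]
ee_rot: [[-1.0, -0.003, 0.002], [-0.003, 1.0, 0.002], [-0.002, 0.002, -1.0]]
ft_force: [1.9, 4.4, 2.8]
gripper_width: 14.6
gripper_force: 42.3
```

>>> {"api": "jog_arm", "payload": {"rows": [[[0,0.148,0.122],[0,0,0],10],[[0,0.136,0.135],[0,0,0],10],[[0,0.122,0.148],[0,0,0],10],[[0,0.108,0.159],[0,0,0],10],[[0,0.095,0.168],[0,0,0],10],[[0,0,0],[0,0,0],10],[[0,0,0],[0,0,0],10]]}}

```text
time: 35.35
tool_pos: [505.7, 78.3, 128.3]
ee_rot: [[-1.0, -0.002, 0.003], [-0.002, 1.0, 0.003], [-0.003, 0.003, -1.0]]
ft_force: [2.0, 6.1, 1.7]
gripper_width: 14.7
gripper_force: 45.6
```

>>> {"api": "jog_arm", "payload": {"rows": [[[0,0.076,0.177],[0,0,0],10],[[0,0.06,0.183],[0,0,0],10],[[0,0.044,0.188],[0,0,0],10],[[0,0.026,0.192],[0,0,0],10],[[0,0.005,0.1],[0,0,0],10],[[0,0,0.06],[0,0,0],10],[[0,0,0],[0,0,0],10],[[0,0,0],[0,0,0],10]]}}

```text
time: 36.15
tool_pos: [506.1, 113.7, -6.5]
ee_rot: [[-1.0, -0.001, 0.005], [-0.001, 1.0, 0.009], [-0.005, 0.009, -1.0]]
ft_force: [-0.6, 21.5, -0.2]
gripper_width: 14.3
gripper_force: 49.0
```

>>> {"api": "jog_arm", "payload": {"rows": [[[0,0.012,0.013],[0,0,0],10],[[0,0,0.013],[0,0,0],10],[[0,0,0.01],[0,0,0],10],[[0,0,0],[0,0,0],10],[[0,0,0],[0,0,0],10]]}}

```text
time: 36.65
tool_pos: [506.1, 113.7, -11.6]
ee_rot: [[-1.0, -0.002, 0.005], [-0.002, 1.0, 0.007], [-0.005, 0.007, -1.0]]
ft_force: [0.1, 15.8, -0.5]
gripper_width: 14.5
gripper_force: 49.0
```

>>> {"api": "jog_arm", "payload": {"rows": [[[0,0.008,0.013],[0,0,0],10],[[0,0,0.013],[0,0,0],10],[[0,0,0],[0,0,0],10],[[0,0,0],[0,0,0],10]]}}

```text
time: 37.05
tool_pos: [506.0, 113.8, -15.5]
ee_rot: [[-1.0, -0.002, 0.004], [-0.002, 1.0, 0.005], [-0.004, 0.005, -1.0]]
ft_force: [1.4, 11.6, -0.2]
gripper_width: 14.4
gripper_force: 49.0
```

```bash
python3 -c "
from h import *
o=arm.observe();print(o['tool_pos'],o['ft_force'])
s=camera('scene')
for z in (40,50,60): print(z,w2px(s,[545,-45,z]).round(1),w2px(s,[545,-100,z]).round(1))
b=s['img'][130:250,190:390,::-1]
cv2.imwrite('pics/c15.png',cv2.resize(b,(800,480),interpolation=cv2.INTER_CUBIC))"
```

```text
[506.02423111 113.76679149 -15.50425551] [ 1.44937015 11.63848869 -0.19892716]
40 [265.5 198.2] [244.6 201.6]
50 [265.5 195.4] [244.5 198.8]
60 [265.5 192.6] [244.4 195.9]
```

>>> {"api": "jog_arm", "payload": {"rows": [[[0,0.005,0.013],[0,0,0],10],[[0,0,0.013],[0,0,0],10],[[0,0,0],[0,0,0],10],[[0,0,0],[0,0,0],10]]}}

```text
time: 37.5
tool_pos: [506.0, 113.8, -19.5]
ee_rot: [[-1.0, -0.002, 0.004], [-0.002, 1.0, 0.004], [-0.004, 0.004, -1.0]]
ft_force: [1.2, 6.6, -0.8]
gripper_width: 14.3
gripper_force: 49.3
```

```bash
python3 - <<'E'
from h import *
# bar height from scene: bar is grey (low sat) strip in front of tins; sample saturation along vertical profiles in gaps right of the tins
s=camera('scene'); hsv=cv2.cvtColor(s['img'],cv2.COLOR_RGB2HSV)
for y in (-170,60):
    for z in range(70,10,-6):
        u,v=w2px(s,[545,y,z]); p=hsv[int(round(v)),int(round(u))]; print(y,z,(round(u),round(v)),p,end=' ; ')
    print()
t=camera('top'); hs=cv2.cvtColor(t['img'],cv2.COLOR_RGB2HSV)
for y in (-170,-60,40,60,88):
    u,v=w2px(t,[545,y,50]); print(y,[(int(round(v))+k,*hs[int(round(v))+k,int(round(u))][1:]) for k in range(-3,4)])
E
```

```text
-170 70 (217, 197) [ 19 132 168] ; -170 64 (217, 199) [ 19 132 166] ; -170 58 (217, 201) [ 19 134 173] ; -170 52 (217, 203) [ 19 107 164] ; -170 46 (217, 204) [ 19  70 138] ; -170 40 (218, 206) [165   7  70] ; -170 34 (218, 208) [23 14 71] ; -170 28 (218, 209) [18 66 96] ; -170 22 (218, 211) [ 20 124 169] ; -170 16 (218, 212) [ 20 132 179] ; 
60 70 (305, 183) [ 18 134  82] ; 60 64 (305, 185) [ 19 138  83] ; 60 58 (305, 187) [ 18 142  79] ; 60 52 (305, 189) [18 84 91] ; 60 46 (305, 190) [19 36 99] ; 60 40 (304, 192) [90  3 89] ; 60 34 (304, 194) [120   8  67] ; 60 28 (304, 195) [165   8  67] ; 60 22 (304, 197) [17 92 89] ; 60 16 (304, 198) [18 77 99] ; 
-170 [(189, np.uint8(101), np.uint8(175)), (190, np.uint8(77), np.uint8(153)), (191, np.uint8(48), np.uint8(121)), (192, np.uint8(79), np.uint8(113)), (193, np.uint8(97), np.uint8(129)), (194, np.uint8(103), np.uint8(149)), (195, np.uint8(106), np.uint8(174))]
-60 [(189, np.uint8(92), np.uint8(177)), (190, np.uint8(60), np.uint8(166)), (191, np.uint8(29), np.uint8(139)), (192, np.uint8(71), np.uint8(130)), (193, np.uint8(108), np.uint8(137)), (194, np.uint8(104), np.uint8(149)), (195, np.uint8(107), np.uint8(167))]
40 [(189, np.uint8(89), np.uint8(167)), (190, np.uint8(45), np.uint8(152)), (191, np.uint8(14), np.uint8(125)), (192, np.uint8(47), np.uint8(93)), (193, np.uint8(93), np.uint8(90)), (194, np.uint8(109), np.uint8(96)), (195, np.uint8(102), np.uint8(95))]
60 [(189, np.uint8(86), np.uint8(163)), (190, np.uint8(39), np.uint8(156)), (191, np.uint8(8), np.uint8(131)), (192, np.uint8(38), np.uint8(100)), (193, np.uint8(98), np.uint8(101)), (194, np.uint8(108), np.uint8(132)), (195, np.uint8(110), np.uint8(149))]
88 [(189, np.uint8(16), np.uint8(94)), (190, np.uint8(11), np.uint8(112)), (191, np.uint8(13), np.uint8(102)), (192, np.uint8(7), np.uint8(75)), (193, np.uint8(8), np.uint8(63)), (194, np.uint8(5), np.uint8(51)), (195, np.uint8(21), np.uint8(48))]
```

```bash
cat > bar.py <<'E'
from h import *
o=arm.observe();print(o['time'],o['tool_pos'].round(1),o['ft_force'].round(1))
s=camera('scene'); S=cv2.cvtColor(s['img'],cv2.COLOR_RGB2HSV)[...,1].astype(float)
zs=np.arange(10,72,.5); Y=[];Z=[]
for y in list(range(-182,-152,2))+list(range(40,76,2)):
    P=np.float32([w2px(s,[543,y,z]) for z in zs]); v=cv2.remap(S.astype(np.float32),P[:,:1].copy(),P[:,1:].copy(),cv2.INTER_LINEAR).ravel()
    w=np.clip(75-v,0,None); Y.append(y);Z.append((w*zs).sum()/w.sum())
print(np.round(Z,1)); q=np.polyfit(Y,Z,1); print("angle",q[0],"z at knob",np.polyval(q,112),"z at pivot",np.polyval(q,-198))
E
python3 bar.py
```

```text
37.6 [506.  113.9 -19.4] [ 1.7  8.2 -0.6]
[36.3 36.1 36.4 36.3 36.  35.8 35.4 35.5 35.6 35.9 36.2 36.1 35.9 35.7
 35.6 30.8 28.8 28.3 27.6 27.2 27.4 27.7 27.8 27.7 28.6 30.8 33.9 34.8
 34.9 34.9 35.3 35.1 35. ]
angle -0.020901140276622616 z at knob 29.91195227486532 z at pivot 36.39130576061833
```

>>> {"api": "jog_arm", "payload": {"rows": [[[0,0.005,0.013],[0,0,0],10],[[0,0,0.013],[0,0,0],10],[[0,0,0],[0,0,0],10],[[0,0,0],[0,0,0],10]]}}

```text
time: 38.05
tool_pos: [506.3, 113.8, -20.0]
ee_rot: [[-1.0, -0.003, 0.006], [-0.003, 1.0, 0.003], [-0.006, 0.003, -1.0]]
ft_force: [-9.1, 5.6, 27.4]
gripper_width: 15.0
gripper_force: 51.8
```

```bash
python3 bar.py
```

```text
38.05 [506.3 113.8 -20. ] [-9.1  5.6 27.4]
[36.1 36.4 36.5 36.2 35.8 35.4 35.3 35.7 36.1 35.8 35.8 35.9 35.9 35.8
 35.9 32.  29.9 28.2 27.3 27.  27.3 27.6 27.7 27.4 28.2 30.5 33.7 34.2
 34.  33.9 34.2 34.6 34.8]
angle -0.022015610613297237 z at knob 29.602620114369017 z at pivot 36.42745940449116
```

>>> {"api": "jog_arm", "payload": {"rows": [[[0,0,0],[0,0,0],50],[[0,0,0],[0,0,0],50],[[0,0,0],[0,0,0],50],[[0,0,0],[0,0,0],50],[[0,0,-0.1],[0,0,0],50],[[0,0,-0.25],[0,0,0],50],[[0,0,-0.3],[0,0,0],50],[[0,0,-0.3],[0,0,0],50],[[0.3,0,-0.1],[0,0,0],50],[[0.3,0,0],[0,0,0],50]]}}

```text
time: 39.1
tool_pos: [414.8, 113.0, 135.7]
ee_rot: [[-1.0, -0.0, 0.004], [-0.0, 1.0, 0.002], [-0.004, 0.002, -1.0]]
ft_force: [-0.7, 0.5, 0.2]
gripper_width: 49.7
gripper_force: 0.0
```

>>> {"api": "jog_arm", "payload": {"rows": [[[0.3,0,0],[0,0,0],50],[[0,0,0],[0,0,0],50],[[0,0,0],[0,0,0],50]]}}

```text
time: 39.4
tool_pos: [368.3, 112.2, 133.8]
ee_rot: [[-1.0, -0.003, 0.001], [-0.003, 1.0, 0.0], [-0.001, 0.0, -1.0]]
ft_force: [1.1, 0.7, 0.1]
gripper_width: 50.0
gripper_force: 0.0
```

```bash
python3 bar.py; python3 - <<'E'
from h import *
t=tins()
g=cv2.cvtColor(t['img'],cv2.COLOR_RGB2GRAY)[155:185,205:300]
n,l,s,ce=cv2.connectedComponentsWithStats((g<60).astype(np.uint8))
for i in range(1,n):
  if s[i,4]>8: print('cap',s[i],px2w(t,ce[i]+[205,155],100)[:2].round(1))
# knob in top view
g=cv2.cvtColor(t['img'],cv2.COLOR_RGB2GRAY); a=w2px(t,[484,111.5,40]);b=w2px(t,[543,111.5,40]); print(a,b)
sub=g[int(b[1])-6:int(a[1])+8,int(a[0])-12:int(a[0])+13]
for r in sub: print(''.join('#' if v<50 else '+' if v<95 else '.' for v in r))
s=camera('scene'); g=cv2.cvtColor(s['img'],cv2.COLOR_RGB2GRAY); a=w2px(s,[484,111.5,40]);b=w2px(s,[543,111.5,40]); print('scene',a,b)
r0,c0=int(a[1])-12,int(a[0])-16; print(r0,c0)
for r in g[r0:r0+40,c0:c0+34]: print(''.join('#' if v<40 else '+' if v<80 else '.' for v in r))
E
```

```text
39.4 [368.3 112.2 133.8] [1.1 0.7 0.1]
[36.  36.1 36.3 36.  35.7 35.6 35.5 35.6 35.7 36.1 36.1 35.9 35.8 35.7
 35.8 30.4 28.5 27.7 26.7 25.8 25.7 25.9 26.5 27.  29.8 33.5 34.6 34.5
 34.6 34.9 35.7 36.1 36.4]
angle -0.020865332892867308 z at knob 29.815787716979216 z at pivot 36.28404091376808
tin? 198 [541.9   5.1  78. ] rack z: [539.9   4.4] yaw 0.0 [  6. 101.]
tin? 112 [-23.7 -74.2  78. ] rack z: [-21.2 -74.3] yaw 0.0 [ 7. 16.]
cap [22  6  6  7 35] [622.6   4.6]
cap [40  6  8  7 41] [624.1 -53.9]
cap [60  6  7  7 39] [ 625.2 -115.4]
[196.74695659 210.93113392] [197.12011425 192.69464669]
......................+++
......................+++
...................++++++
.........................
.........................
.........................
...........++++..........
...........+##++........+
..........++###++......++
..........++##+++++++++++
..........++##+..++++..++
..........++##+..++++....
..........++##+..+++.....
...........+##+..+++.....
...........+##+..+++.....
...........+##+..+++.....
...........+##+..+++.....
...........+##+..+++.....
..........++##+...++.....
.........
[... 1098 characters left out ...]

..................+####+..........
..................+#####+.........
...................+####+.........
...................+#####+........
.............++++...+####+........
............+++++....+++++........
..........+++++...................
.........................+++......
...............+.......+++++......
.............+++........++++......
......+++++++++++.................
.++++++++++++++++.................
...+++++++++++++++................
....+.........++++................
..............+++++...............
..............+++++...............
...............+++++..............
+..............+++++..............
+.........++...++++++.............
+........+++..+++++++.............
```

```bash
python3 -c "
from cell import arm
print(arm.close_job())"
```

```text
the job is handed in; nothing more can be done
None
```

The job is handed in: both offcuts are in the tray, the three tins stand in a straight row mid-rack with gaps of about 3–6 mm, and the bar was swung down until it met its stop and lay level at the catch. Nothing else on the bench was knowingly touched.

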